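# Wooden spoon from its holder, held level over the bowl

## Task

Draw the wooden spoon up out of the utensil holder, turn it level with the hollow of its head facing up, and hold it with its head over the middle of the white bowl, just clear above it, ready for something to be poured into the spoon. Finish while still holding the spoon steady there: do not put it down or let go, and do not rest it on the bowl. Leave the holder standing where it is and do not disturb the bowl or the other things.

Things in the scene. Friction and masses are not known exactly. Their poses are not given: they have to be found in the camera images.
- spoon: Beech spoon 295 mm long, 10 thick, 50 g; starts upright in the holder, head up, leaning up to 3 degrees. Origin: mid-length on its back. Own y runs from head (tip y = -147 mm) to handle end (+147); own z is where the hollow faces (body z = 0 to 10 mm); x across. Shaft 18 mm wide for y = -49 to 147; head 48 mm wide. Grip the 18 mm width: it balances near spoon_grip.
- spoon_grip (a point): Point on the middle of the shaft, near the centre of mass, 24 mm below the start of the head while the spoon stands in the holder; in the spoon's frame (0, -25, 5) mm. It stands about 183 mm above the worktop at the start. Axes as the spoon's.
- spoon_head (a point): Centre of the spoon's head; in the spoon's frame (0, -100, 5) mm, 75 mm from spoon_grip. Axes as the spoon's.
- spoon_end (a point): The handle end of the spoon, lowest at the start; in the spoon's frame (0, 147, 5) mm.
- holder: Utensil holder: dark wooden block, 100 mm (its x) by 56 (y) by 110 high, steel bands, loose, 1.2 kg. Origin: centre of its underside, z up. Two upright slots in the top, 22 mm (x) by 14 (y), 100 deep: at x = +24 mm (the spoon stands in it, hollow facing the holder's +y) and at x = -24 mm (empty).
- slot (a point): Centre of the mouth of the slot with the spoon, on the holder's top face, 110 mm above its underside. Axes as the holder's.
- bowl: Small white bowl, 127 mm wide, 62 mm high, wall about 5 mm, loose and open upward. Origin: centre of its underside, z up.
- bowl_mouth (a point): Centre of the bowl's mouth, at rim height, 62 mm above the worktop.
- grinder: Bystander: white grinder with wooden head, 52 mm wide, 177 mm high, standing; origin at the centre of its underside. Leave alone.
- timer: Bystander: round white kitchen timer, 65 mm wide, 58 mm high; origin at the centre of its underside. Leave alone.
- salt_bowl: Bystander: little brown bowl with salt, 68 mm wide, 29 mm high; origin at the centre of its underside. Leave alone.

How it is judged:
On the way:
1. the spoon is drawn right out of the holder, held by the fingers alone (z of spoon_end in the frame of holder above 0.112 m and contact force between the fingers and spoon above 1 N and contact force between spoon and holder below 0.1 N), for 0.2 s.
At the end, for the whole second after the job is handed in: Fingers hold the spoon still, hollow up, level within 15 degrees; head centre within 40 mm of the bowl's axis and 80 to 270 mm above the worktop, handle end over 50 mm up; it touches neither bowl nor holder; holder upright within 40 mm, bowl within 30 mm of its start (angle between spoon's own z axis and vertical below 0.26 rad and horizontal distance between spoon_head and bowl_mouth below 0.04 m and height (world z) of spoon_head between 0.08 and 0.27 m and height (world z) of spoon_end above 0.05 m and contact force between the fingers and spoon above 1 N and contact force between spoon and bowl below 0.05 N and contact force between spoon and holder below 0.05 N and linear speed of spoon below 0.03 m/s and angular speed of spoon below 0.2 rad/s and angle between each of holder, bowl's own z axis and vertical below 0.1 rad and distance of holder from where it was at the start of the episode below 0.04 m and distance of bowl from where it was at the start of the episode below 0.03 m); the arm keeps its last pose, push and grip.
It fails at once if the holder is tipped or dragged away (over 0.3 rad or 60 mm) (angle between holder's own z axis and vertical above 0.3 rad or distance of holder from where it was at the start of the episode above 0.06 m).
It fails at once if the bowl is pushed away by more than 40 mm or tipped (distance of bowl from where it was at the start of the episode above 0.04 m or angle between bowl's own z axis and vertical above 0.4 rad).
It fails at once if a bystander (grinder, timer or salt bowl) is moved by more than 25 mm or knocked over (distance of any of grinder, timer, salt_bowl from where it was at the start of the episode above 0.025 m or angle between any of grinder, timer, salt_bowl's own z axis and vertical above 0.4 rad).
It also fails if it takes over 43 s, if anything falls off the work surface, if the arm or the gripper's body presses on something with over 40 N, if the wrist force passes 120 N, or if a joint passes its speed limit or range.

## Robot

A 6-joint arm with a two-finger parallel gripper is mounted at the origin on a cart in front of the work surface, level with it; the furniture and walls round the work are solid. World frame = base frame: x ahead of the robot, y to its left, z up, the work surface at z = 0. Lengths are in m, angles in rad, forces in N, time in s.
With the tool pointing down it reaches from about 0.25 to 0.725 m from the base axis. Payload 4 kg.
Tool frame: the origin (TCP) lies midway between the tips of the shut fingers; the grasp point (between the pads) lies 19 mm behind it; z points along the fingers, y is the line along which they close (so a half turn about z gives the same grasp; the last joint's range is limited). The gripper opens to 85 mm and grips with 20 to 120 N. Pads are 22 mm wide; open, the fingers measure 114 mm over their backs; the gripper's body (76 mm by 85 mm) begins 54 mm behind the grasp point. The pads swing forward as they close: fully open they stand 13 mm farther back than shut.
Start: joints at [-1.122, 0.241, 0.005, 1.335, 0, 1.571], TCP at [0.217, -0.45, 0.231] pointing down, gripper open.
Joint ranges: [-2.72, 2.72], [-1.05, 1.87], [-1.09, 1.28], [-1.99, 2.15], [-1.42, 1.44], [-3.14, 3.14]. Speed limits (rad/s): [2.79, 2.79, 3.14, 3.14, 3.14, 3.14].

## Interface

Orientations are given as a unit quaternion [x, y, z, w].
In Python, from workcell import bot, camera, job_done gives the robot as it stands.
- The arm moves only by the tool carry_out, never from a script. Its argument "plan" is a list of rows, each an object of numbers: "dx", "dy", "dz": the shift along the tool's x, y, z in mm; "twist": the turn about the tool's z in degrees; "fingers": the closure, from -1 (fully open) to 1 (shut). In form: [{"dx": .., "dy": .., "dz": .., "twist": .., "fingers": ..}, ...]. A call has exactly 5 rows; each row is the pose to reach, as a shift and turn from the pose commanded when the call began, along the tool's axes at that moment; what a row does not reach only later rows make up. A row lasts 1/12 s, in which the tool goes at most 41.7 mm and 7.16 degrees, less where a joint would pass 70% of its speed; a pose out of reach is approached as far as the arm can. A call with a gripper value outside its range is refused whole. The fingers move at their own pace and stop on an object; the grip force is fixed at half the most. Time passes only in rows, so rows that repeat a pose let the fingers close, or fill a call up. It gives the time, the measured TCP pose, the force, the opening and the grip force at its end, in the units of the state.
- bot.get_obs(): the state, without advancing time (a new reading comes with each control period).
- camera(name): name is "scene" or "top" or "wrist"; returns a dict with "image" (384x512x3 uint8, red, green, blue), "intrinsics" (3x3 intrinsics, pixels), "eye" and "attitude" of the camera in the world. Camera axes: x right, y down, z forward; pixel columns grow to the right and rows downward; lengths in m; the calibration is good to about 2 mm. A picture is of the moment at which its call begins. There is no depth.
- job_done(): hands the job in; it is judged then, once.
The state is a dict: "clock": time; "joint_pos": joint angles; "joint_vel": joint speeds; "tau": joint torques, N m; "eef_pos": TCP position; "tool_rot": TCP orientation; "ft_force": force on the tool from outside, world axes, zero at the start; "ft_torque": the same for the moment, N m; "grip_width": finger opening in m; "grasp_force": force on a finger pad.
Only numpy, scipy, OpenCV 4.12 (cv2) and the standard library are available. Lean on these libraries where they do the work, as an engineer would, in place of code of your own. Each camera call takes 0.05 s, during which the arm holds its last target. There are 200 camera calls.

## Working session

There is one attempt and no reset: what is moved stays moved. The work goes in short steps, Python scripts to look and compute and a tool call to move; the robot and the scene stay as the last step left them, time stands still between calls to the robot, and variables do not carry over. Pictures are saved under pics/ and viewed, at most 10 in all, crops included, and the job is handed in when it is done.

Besides the shell and the picture viewer there is one more tool, called after "Call:" by a JSON object that holds its "name" and its "arguments". carry_out: Moves the arm, as the interface text tells. Its arguments: {"type":"object","properties":{"plan":{"type":"array","items":{"type":"object","properties":{"dx":{"type":"number"},"dy":{"type":"number"},"dz":{"type":"number"},"twist":{"type":"number"},"fingers":{"type":"number"}}}}},"required":["plan"]}

```bash
mkdir -p pics; python3 - <<'E'
from workcell import bot,camera
import cv2,numpy as np,pickle
o=bot.get_obs();print(o['clock'],o['eef_pos'],o['tool_rot'],o['grip_width'])
ims=[]
for n in('scene','top'):
    c=camera(n);pickle.dump(c,open(n+'.pkl','wb'));print(n,c['intrinsics'],c['eye'],c['attitude'])
    cv2.imwrite(f'pics/{n}0.png',cv2.resize(c['image'][:,:,::-1],(800,600),interpolation=cv2.INTER_CUBIC))
E
```

```text
0.0 [ 0.21667401 -0.44993897  0.23040462] [ 9.74929356e-01  2.22512204e-01 -2.28129305e-04 -1.00904038e-03] 0.08528913764116007
scene [[477.73187934   0.         255.27925369]
 [  0.         477.73187934 197.40518083]
 [  0.           0.           1.        ]] [-0.1989907   0.66918174  1.43016374] [-0.39068089  0.85136075 -0.32134479  0.13889149]
top [[497.85871356   0.         259.41950215]
 [  0.         497.85871356 202.26228107]
 [  0.           0.           1.        ]] [ 0.35088354 -0.03611102  1.63753031] [ 0.70744047 -0.7014682   0.06424811 -0.05781453]
```

View pics/scene0.png

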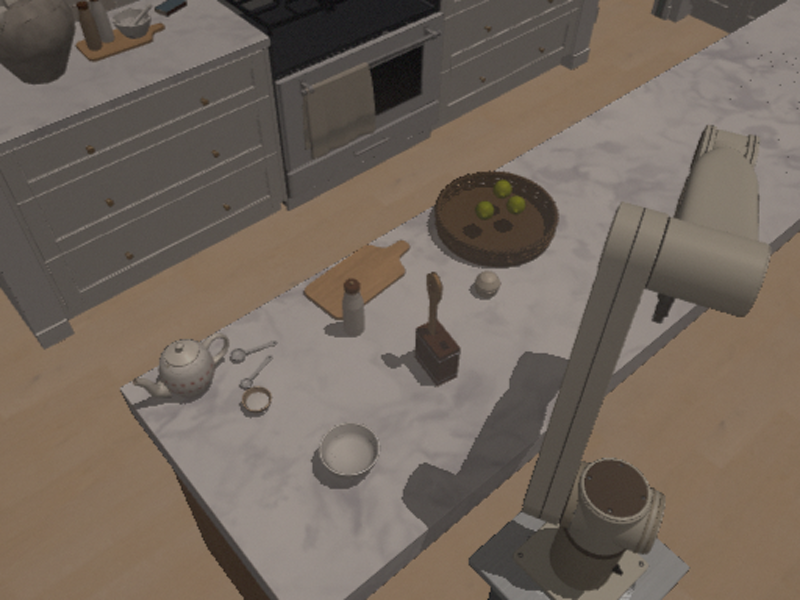

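View pics/top0.png

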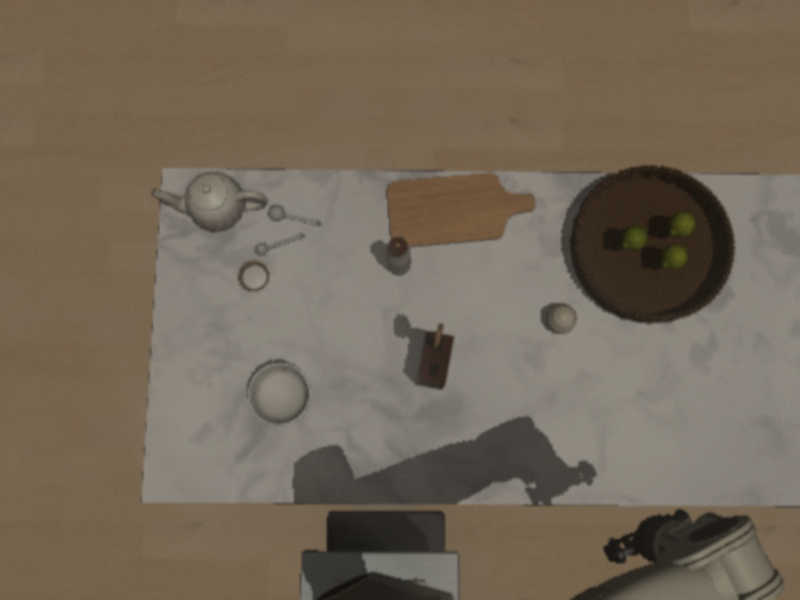

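Scene view: spoon head at (435,290) above the holder (437,350), bowl at (349,450). Top view: holder top about (436,360), spoon head (439,333), bowl (278,391), grinder (398,255), timer (560,318). Now an enlarged crop.

```bash
python3 - <<'E'
import cv2,numpy as np,pickle
s=pickle.load(open('scene.pkl','rb'))['image'];t=pickle.load(open('top.pkl','rb'))['image']
f=lambda im,x,y,w,h,k:cv2.convertScaleAbs(cv2.resize(im[y:y+h,x:x+w,::-1],(w*k,h*k),interpolation=cv2.INTER_CUBIC),alpha=1.8)
a=f(t,255,200,50,60,8);b=f(s,255,165,50,85,7)
print(a.shape,b.shape)
o=np.zeros((600,760,3),np.uint8);o[:480,:400]=a;o[:595,405:755]=b
cv2.imwrite('pics/crop1.png',o)
E
```

```text
(480, 400, 3) (595, 350, 3)
```

View pics/crop1.png

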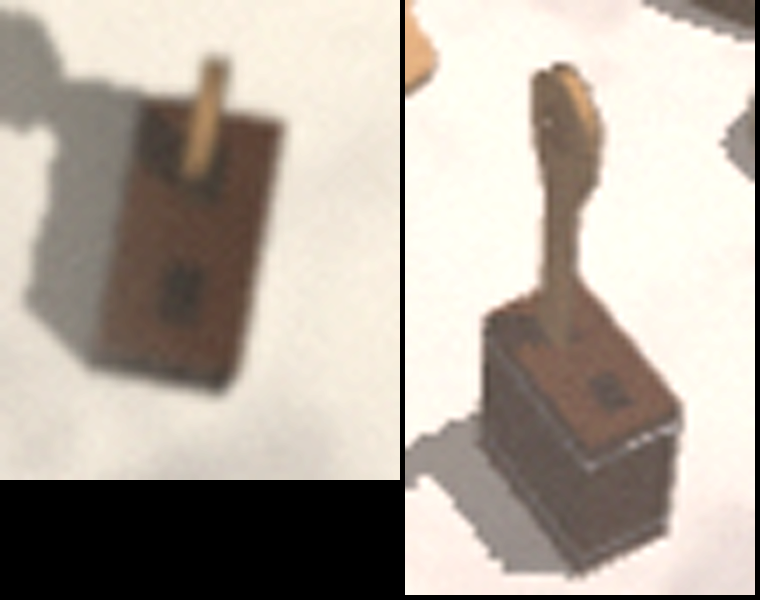

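The crop shows the empty slot at top (182,288)/scene (607,390), the spoon tip at top (214,62)/scene (560,67), and the hollow facing world +y (left), consistent with the spoon in the +x slot.

```bash
cat > h.py <<'E'
import pickle,numpy as np
from scipy.spatial.transform import Rotation as R
C={n:pickle.load(open(n+'.pkl','rb')) for n in('scene','top')}
def ray(n,u,v):
    c=C[n];return np.array(c['eye']),R.from_quat(c['attitude']).apply(np.linalg.inv(c['intrinsics'])@[u,v,1])
def onz(n,uv,z):
    e,d=ray(n,*uv);return e+d*(z-e[2])/d[2]
def proj(n,p):
    c=C[n];q=c['intrinsics']@R.from_quat(c['attitude']).inv().apply(np.array(p)-c['eye']);return q[:2]/q[2]
def tri(a,b):
    e1,d1=ray('top',*a);e2,d2=ray('scene',*b);s=np.linalg.lstsq(np.c_[d1,-d2],e2-e1,rcond=None)[0]
    p,q=e1+s[0]*d1,e2+s[1]*d2;return (p+q)/2,np.linalg.norm(p-q)
T=lambda x,y:(255+(x+.5)/8-.5,200+(y+.5)/8-.5)
S=lambda x,y:(255+(x-404.5)/7-.5,165+(y+.5)/7-.5)
F=lambda x,y:((x+.5)*.64-.5,(y+.5)*.64-.5)
E
python3 - <<'E'
from h import *
np.set_printoptions(precision=4,suppress=True)
print('empty slot',onz('top',T(182,288),.11),onz('scene',S(607,390),.11))
for p in [(138,98),(285,120),(98,352),(238,380)]:print('corner',onz('top',T(*p),.11))
for p in [(485,315),(583,275),(682,407),(588,462)]:print('scorner',onz('scene',S(*p),.11))
print('tip tri',tri(T(214,62),S(560,67)), onz('top',T(214,62),.305), onz('scene',S(560,67),.305))
print('head',onz('scene',S(567,128),.258))
print('bowl',onz('top',F(278.5,391.5),.062),onz('scene',F(349,450),.062))
for n,p,z in [('grinder',(398,246),.177),('timer',(561,318),.058),('salt',(254,276),.029)]:print(n,onz('top',F(*p),z))
E
```

```text
empty slot [ 0.514  -0.1049  0.11  ] [ 0.5092 -0.1035  0.11  ]
corner [ 0.5879 -0.0877  0.11  ]
corner [ 0.5798 -0.1448  0.11  ]
corner [ 0.4891 -0.0727  0.11  ]
corner [ 0.4788 -0.1265  0.11  ]
scorner [ 0.5853 -0.0893  0.11  ]
scorner [ 0.5724 -0.1459  0.11  ]
scorner [ 0.4769 -0.1247  0.11  ]
scorner [ 0.4823 -0.0653  0.11  ]
tip tri (array([ 0.5692, -0.1098,  0.2934]), np.float64(0.007319158284869498)) [ 0.5702 -0.1069  0.305 ] [ 0.5584 -0.1039  0.305 ]
head [ 0.5582 -0.1114  0.258 ]
bowl [0.4695 0.206  0.062 ] [0.4582 0.2097 0.062 ]
grinder [ 0.744  -0.0327  0.177 ]
timer [ 0.6262 -0.3703  0.058 ]
salt [0.7153 0.2715 0.029 ]
```

Checks are consistent: holder centre ≈ (0.532,-0.107), axis yaw ≈ -10°, head ≈ (0.56,-0.11), bowl ≈ (0.465,0.207). The tool can't tilt, so I'll grip the head's sides from above, draw the spoon out, then pivot it in the fingers by dragging the handle end on the worktop.

Call:
{"name": "carry_out", "arguments": {"plan": [{"dx": 36,"dy": -12,"dz": -11,"twist": -5.5,"fingers": -1},{"dx": 72,"dy": -24,"dz": -22,"twist": -11,"fingers": -1},{"dx": 108,"dy": -37,"dz": -33,"twist": -16.5,"fingers": -1},{"dx": 144,"dy": -50,"dz": -44,"twist": -22,"fingers": -1},{"dx": 180,"dy": -62,"dz": -55,"twist": -27,"fingers": -1}]}}

```text
clock: 0.52
eef_pos: [0.3527, -0.3149, 0.2864]
tool_rot: [0.895, 0.446, -0.0, -0.0]
ft_force: [0.7, -0.4, -0.5]
grip_width: 0.0851
grasp_force: 0.0
```

```bash
cat > d.py <<'E'
import sys,numpy as np
from workcell import bot
from scipy.spatial.transform import Rotation as R
def delta(p,ang):
    o=bot.get_obs();r=R.from_quat(o['tool_rot']);m=r.as_matrix();a=np.degrees(np.arctan2(m[1,1],m[0,1]))
    print('t',round(o['clock'],2),'tcp',np.round(o['eef_pos'],4),'yang',round(a,1),'F',np.round(o['ft_force'],1),'w',round(o['grip_width'],4),'g',np.round(o['grasp_force'],1),'j',np.round(o['joint_pos'],2))
    print('tool d mm',np.round(r.inv().apply(np.array(p)-o['eef_pos'])*1000,1),'twist',round(a-ang,1))
if __name__=='__main__':
    v=list(map(float,sys.argv[1:]));delta(v[:3],v[3])
E
python3 d.py .559 -.110 .345 -10
```

```text
t 0.52 tcp [ 0.3527 -0.3149  0.2864] yang -37.1 F [ 0.7 -0.4 -0.5] w 0.0851 g 0.0 j [-0.73  0.17  0.06  1.46  0.    1.49]
tool d mm [287.8  41.  -58.6] twist -27.1
```

Call:
{"name": "carry_out", "arguments": {"plan": [{"dx": 28,"dy": 4,"dz": -14,"twist": -5.5,"fingers": -1},{"dx": 56,"dy": 8,"dz": -28,"twist": -11,"fingers": -1},{"dx": 88,"dy": 12,"dz": -42,"twist": -16.5,"fingers": -1},{"dx": 120,"dy": 16,"dz": -56,"twist": -22,"fingers": -1},{"dx": 155,"dy": 22,"dz": -60,"twist": -27,"fingers": -1}]}}

```text
clock: 0.93
eef_pos: [0.4646, -0.2056, 0.3484]
tool_rot: [0.766, 0.642, 0.0, 0.001]
ft_force: [0.1, -0.3, 0.9]
grip_width: 0.0855
grasp_force: 0.0
```

```bash
python3 d.py .559 -.110 .345 -10
```

```text
t 0.93 tcp [ 0.4646 -0.2056  0.3484] yang -10.0 F [ 0.1 -0.3  0.9] w 0.0855 g 0.0 j [-0.42  0.24  0.3   1.63 -0.    1.33]
tool d mm [110.6  76.2   3.5] twist -0.0
```

Call:
{"name": "carry_out", "arguments": {"plan": [{"dx": 25,"dy": 17,"dz": 0,"twist": 0,"fingers": -1},{"dx": 50,"dy": 34,"dz": 0,"twist": 0,"fingers": -1},{"dx": 80,"dy": 55,"dz": 0,"twist": 0,"fingers": -1},{"dx": 110,"dy": 76,"dz": 0,"twist": 0,"fingers": -1},{"dx": 110,"dy": 76,"dz": 0,"twist": 0,"fingers": -1}]}}

```text
clock: 1.35
eef_pos: [0.5614, -0.1072, 0.3439]
tool_rot: [0.766, 0.643, 0.0, -0.001]
ft_force: [-0.2, -0.8, -0.8]
grip_width: 0.0854
grasp_force: 0.0
```

```bash
python3 d.py .559 -.110 .238 -10; python3 - <<'E'
from workcell import camera
import cv2,numpy as np
a=camera('wrist')['image'];b=camera('scene')['image']
o=np.zeros((384,800,3),np.uint8);o[:,:512]=a[:,:,::-1]
o[:,520:800]=cv2.resize(b[130:267,240:340,::-1],(280,384),interpolation=cv2.INTER_CUBIC)
cv2.imwrite('pics/w1.png',cv2.convertScaleAbs(o,alpha=1.5))
E
```

```text
t 1.35 tcp [ 0.5614 -0.1072  0.3439] yang -9.9 F [-0.2 -0.8 -0.8] w 0.0854 g 0.0 j [-0.19  0.38  0.49  1.68  0.    1.55]
tool d mm [ -3.5  -1.7 105.9] twist 0.1
```

View pics/w1.png

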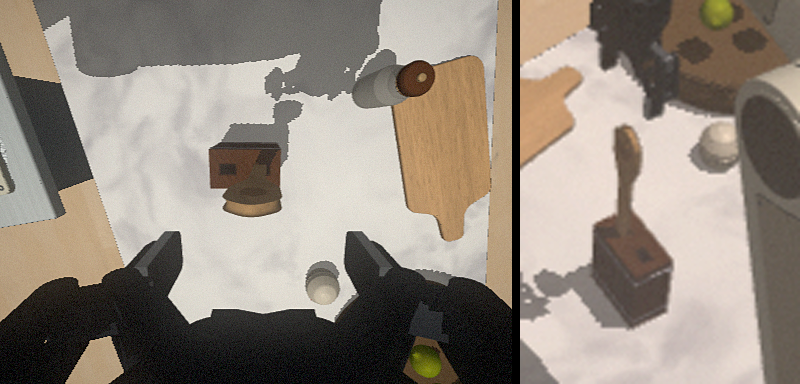

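Wrist view: the head lies at about col 252, rows 187–216, between the fingers (inner edges at cols 180 and 347); the scene crop shows the gripper right above. Measure the head from the wrist camera.

```bash
python3 - <<'E'
from workcell import camera
import numpy as np,pickle
import h
h.C['wrist']=camera('wrist');print(h.C['wrist']['eye'])
for p,z in [((252,200),.305),((223,196),.258),((282,196),.258),((252,196),.258),((252,208),.305),((252,192),.305)]:print(p,z,h.onz('wrist',p,z))
E
```

```text
[ 0.56962316 -0.04375338  0.48742845]
(252, 200) 0.305 [ 0.55152037 -0.09925093  0.305     ]
(223, 196) 0.258 [ 0.52235923 -0.10544804  0.258     ]
(282, 196) 0.258 [ 0.5735844  -0.11453649  0.258     ]
(252, 196) 0.258 [ 0.5475435  -0.10991627  0.258     ]
(252, 208) 0.305 [ 0.55041424 -0.10509964  0.305     ]
(252, 192) 0.305 [ 0.55260853 -0.09349722  0.305     ]
```

Call:
{"name": "carry_out", "arguments": {"plan": [{"dx": -3,"dy": -6,"dz": 20,"twist": 0,"fingers": -1},{"dx": -3,"dy": -6,"dz": 45,"twist": 0,"fingers": -1},{"dx": -3,"dy": -6,"dz": 70,"twist": 0,"fingers": -1},{"dx": -3,"dy": -6,"dz": 92,"twist": 0,"fingers": -1},{"dx": -3,"dy": -6,"dz": 105,"twist": 0,"fingers": -1}]}}

```text
clock: 1.92
eef_pos: [0.5491, -0.115, 0.239]
tool_rot: [0.768, 0.64, -0.001, -0.001]
ft_force: [0.5, -0.3, -0.4]
grip_width: 0.0858
grasp_force: 0.0
```

```bash
python3 d.py .556 -.110 .238 -10; python3 - <<'E'
from workcell import camera
import cv2,numpy as np
a=camera('wrist')['image'];b=camera('scene')['image']
o=np.zeros((384,800,3),np.uint8);o[:,:512]=a[:,:,::-1]
o[:,520:800]=cv2.resize(b[145:241,240:310,::-1],(280,384),interpolation=cv2.INTER_CUBIC)
cv2.imwrite('pics/w2.png',cv2.convertScaleAbs(o,alpha=1.7))
E
```

```text
t 1.92 tcp [ 0.5491 -0.115   0.239 ] yang -10.4 F [ 0.5 -0.3 -0.4] w 0.0858 g 0.0 j [-0.21  0.36  0.19  1.41 -0.    1.55]
tool d mm [6.2 5.9 0.9] twist -0.4
```

View pics/w2.png

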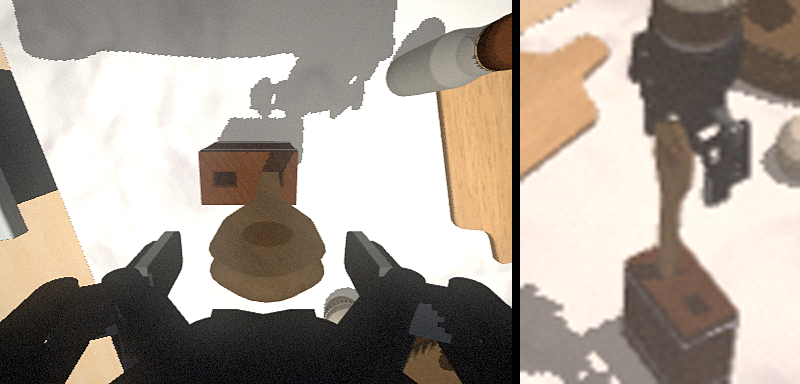

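Wrist: head spans cols 209–326 between pad faces 181/346, well centred; its tip edge is about row 258–298. Check the across-pad (tool x) offset numerically.

```bash
python3 - <<'E'
from workcell import camera,bot
import numpy as np,h
from scipy.spatial.transform import Rotation as R
c=camera('wrist');h.C['wrist']=c;o=bot.get_obs();r=R.from_quat(o['tool_rot'])
f=lambda p:np.round(r.inv().apply(np.array(p)-o['eef_pos'])*1000,1)
print(f(c['eye']),np.round((r.inv()*R.from_quat(c['attitude'])).as_matrix(),2))
for p,z in [((267,260),.305),((267,298),.305),((209,252),.258),((326,252),.258),((267,205),.21)]:print(p,f(h.onz('wrist',p,z)))
for d in (0,-19):
  for x in(-11,11):
    for y in(-42,42):print((x,y,d),np.round(h.proj('wrist',o['eef_pos']+r.apply(np.array([x,y,d-13])/1000))))
E
```

```text
[  67.6   -1.8 -140.7] [[ 0.   -0.96 -0.26]
 [ 1.    0.   -0.  ]
 [ 0.   -0.26  0.96]]
(267, 260) [ 23.6  -0.8 -64.2]
(267, 298) [  9.7  -0.7 -64.2]
(209, 252) [  1.  -29.3 -17.2]
(326, 252) [  1.2  29.5 -17.3]
(267, 205) [ 9.8  0.4 30.8]
(-11, -42, 0) [188. 269.]
(-11, 42, 0) [346. 269.]
(11, -42, 0) [185. 230.]
(11, 42, 0) [350. 230.]
(-11, -42, -19) [177. 291.]
(-11, 42, -19) [358. 291.]
(11, -42, -19) [173. 248.]
(11, 42, -19) [363. 248.]
```

Call:
{"name": "carry_out", "arguments": {"plan": [{"dx": 4,"dy": 0,"dz": 0,"twist": 0,"fingers": -1},{"dx": 9,"dy": 0,"dz": 0,"twist": 0,"fingers": -1},{"dx": 9,"dy": 0,"dz": 0,"twist": 0,"fingers": -1},{"dx": 9,"dy": 0,"dz": 0,"twist": 0,"fingers": -1},{"dx": 9,"dy": 0,"dz": 0,"twist": 0,"fingers": -1}]}}

```text
clock: 2.48
eef_pos: [0.5536, -0.1048, 0.2421]
tool_rot: [0.768, 0.641, 0.0, 0.001]
ft_force: [0.4, -0.3, 0.7]
grip_width: 0.0856
grasp_force: 0.0
```

```bash
python3 d.py .556 -.110 .238 -10; python3 - <<'E'
from workcell import camera,bot
import numpy as np,h,cv2
from scipy.spatial.transform import Rotation as R
c=camera('wrist');h.C['wrist']=c;o=bot.get_obs();r=R.from_quat(o['tool_rot'])
f=lambda p:np.round(r.inv().apply(np.array(p)-o['eef_pos'])*1000,1)
a=c['image'][:,:,::-1].copy()
cv2.imwrite('pics/w3.png',cv2.convertScaleAbs(cv2.resize(a[150:330,150:390],(800,600),interpolation=cv2.INTER_CUBIC),alpha=2))
E
```

```text
t 2.48 tcp [ 0.5536 -0.1048  0.2421] yang -10.3 F [ 0.4 -0.3  0.7] w 0.0856 g 0.0 j [-0.19  0.36  0.2   1.41 -0.    1.56]
tool d mm [-4.7  3.3  4.1] twist -0.3
```

View pics/w3.png

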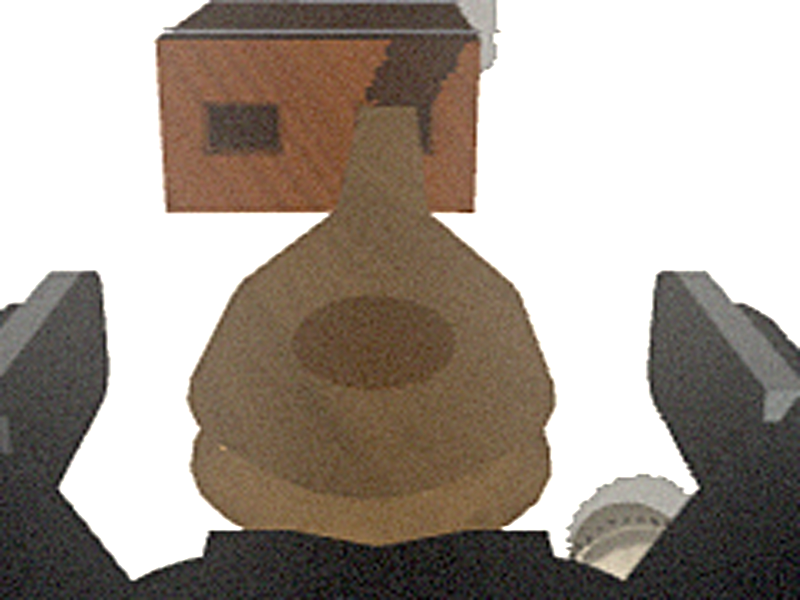

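Enlarged wrist view: hollow centre at (375,342) in the crop, i.e. pixel (262.5,252.6), about tool x +1 mm on the front face; head midplane about −4 mm. Shift −3 and close.

Call:
{"name": "carry_out", "arguments": {"plan": [{"dx": -3,"dy": 0,"dz": 1,"twist": 0,"fingers": -0.5},{"dx": -3,"dy": 0,"dz": 1,"twist": 0,"fingers": 0},{"dx": -3,"dy": 0,"dz": 1,"twist": 0,"fingers": 1},{"dx": -3,"dy": 0,"dz": 1,"twist": 0,"fingers": 1},{"dx": -3,"dy": 0,"dz": 1,"twist": 0,"fingers": 1}]}}

```text
clock: 2.95
eef_pos: [0.553, -0.108, 0.2406]
tool_rot: [0.768, 0.641, 0.0, 0.0]
ft_force: [0.8, 0.4, 2.0]
grip_width: 0.0448
grasp_force: 60.9
```

Call:
{"name": "carry_out", "arguments": {"plan": [{"dx": 0,"dy": 0,"dz": 0,"twist": 0,"fingers": 1},{"dx": 0,"dy": 0,"dz": 0,"twist": 0,"fingers": 1},{"dx": 0,"dy": 0,"dz": 0,"twist": 0,"fingers": 1},{"dx": 0,"dy": 0,"dz": 0,"twist": 0,"fingers": 1},{"dx": 0,"dy": 0,"dz": 0,"twist": 0,"fingers": 1}]}}

```text
clock: 3.37
eef_pos: [0.5529, -0.1079, 0.2405]
tool_rot: [0.768, 0.641, 0.0, 0.0]
ft_force: [1.1, 0.2, 2.3]
grip_width: 0.0447
grasp_force: 61.1
```

Call:
{"name": "carry_out", "arguments": {"plan": [{"dx": 0,"dy": 0,"dz": -12,"twist": 0,"fingers": 1},{"dx": 0,"dy": 0,"dz": -32,"twist": 0,"fingers": 1},{"dx": 0,"dy": 0,"dz": -56,"twist": 0,"fingers": 1},{"dx": 0,"dy": 0,"dz": -80,"twist": 0,"fingers": 1},{"dx": 0,"dy": 0,"dz": -105,"twist": 0,"fingers": 1}]}}

```text
clock: 3.78
eef_pos: [0.5518, -0.1076, 0.3455]
tool_rot: [0.768, 0.641, -0.001, -0.001]
ft_force: [0.4, -0.0, -0.3]
grip_width: 0.0451
grasp_force: 61.1
```

Call:
{"name": "carry_out", "arguments": {"plan": [{"dx": 0,"dy": 0,"dz": -15,"twist": 0,"fingers": 1},{"dx": 0,"dy": 0,"dz": -25,"twist": 0,"fingers": 1},{"dx": 0,"dy": 0,"dz": -25,"twist": 0,"fingers": 1},{"dx": 0,"dy": 0,"dz": -25,"twist": 0,"fingers": 1},{"dx": 0,"dy": 0,"dz": -25,"twist": 0,"fingers": 1}]}}

```text
clock: 4.2
eef_pos: [0.5522, -0.1077, 0.3689]
tool_rot: [0.768, 0.641, -0.001, -0.001]
ft_force: [0.7, 0.3, -1.4]
grip_width: 0.0446
grasp_force: 61.1
```

```bash
python3 d.py .41 0 .37 -10; python3 - <<'E'
from workcell import camera
import cv2,numpy as np
a=camera('wrist')['image'];b=camera('scene')['image']
o=np.zeros((384,800,3),np.uint8);o[:,:512]=a[:,:,::-1]
o[:,520:800]=cv2.resize(b[125:257,240:336,::-1],(280,384),interpolation=cv2.INTER_CUBIC)
cv2.imwrite('pics/w4.png',cv2.convertScaleAbs(o,alpha=1.7))
E
```

```text
t 4.2 tcp [ 0.5522 -0.1077  0.3689] yang -10.3 F [ 0.7  0.3 -1.4] w 0.0446 g 61.1 j [-0.19  0.37  0.54  1.74  0.    1.56]
tool d mm [  80.6 -159.2   -0.7] twist -0.3
```

View pics/w4.png

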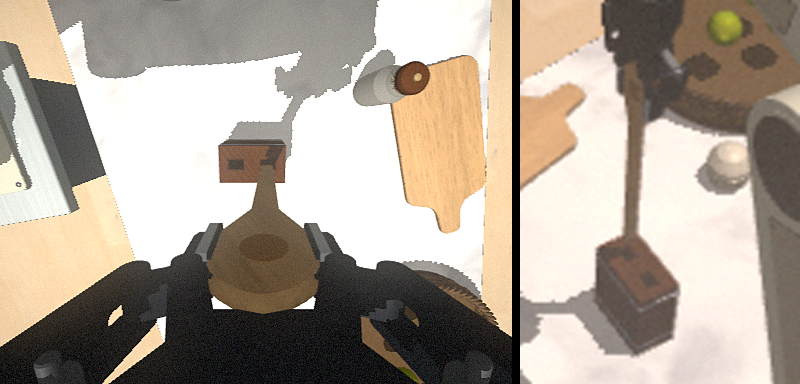

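The spoon hangs straight in the fingers, its end at scene crop (630,240), just above the holder top: clear of the slot. Move towards the free worktop in front.

Call:
{"name": "carry_out", "arguments": {"plan": [{"dx": 0,"dy": 0,"dz": -8,"twist": 0,"fingers": 1},{"dx": 5,"dy": -12,"dz": -10,"twist": 0,"fingers": 1},{"dx": 18,"dy": -38,"dz": -10,"twist": 0,"fingers": 1},{"dx": 33,"dy": -66,"dz": -10,"twist": 0,"fingers": 1},{"dx": 48,"dy": -95,"dz": -10,"twist": 0,"fingers": 1}]}}

```text
clock: 4.72
eef_pos: [0.4665, -0.0432, 0.3787]
tool_rot: [0.768, 0.64, -0.001, -0.001]
ft_force: [1.1, 0.3, 1.1]
grip_width: 0.0451
grasp_force: 61.4
```

Call:
{"name": "carry_out", "arguments": {"plan": [{"dx": 14,"dy": -28,"dz": 0,"twist": 0,"fingers": 1},{"dx": 28,"dy": -56,"dz": 0,"twist": 0,"fingers": 1},{"dx": 32,"dy": -65,"dz": 20,"twist": 0,"fingers": 1},{"dx": 32,"dy": -65,"dz": 50,"twist": 0,"fingers": 1},{"dx": 32,"dy": -65,"dz": 80,"twist": 0,"fingers": 1}]}}

```text
clock: 5.13
eef_pos: [0.409, 0.0, 0.2999]
tool_rot: [0.767, 0.641, 0.001, 0.001]
ft_force: [0.6, -0.0, -0.6]
grip_width: 0.0449
grasp_force: 61.4
```

```bash
python3 d.py .41 0 .24 -10
```

```text
t 5.13 tcp [0.409  0.     0.2999] yang -10.2 F [ 0.6 -0.  -0.6] w 0.0449 g 61.4 j [ 0.    0.04 -0.06  1.47 -0.    1.75]
tool d mm [ 0.1  0.9 59.9] twist -0.2
```

Call:
{"name": "carry_out", "arguments": {"plan": [{"dx": 0,"dy": 0,"dz": 25,"twist": 0,"fingers": 1},{"dx": 0,"dy": 0,"dz": 50,"twist": 0,"fingers": 1},{"dx": 0,"dy": 0,"dz": 62,"twist": 0,"fingers": 1},{"dx": 0,"dy": 0,"dz": 68,"twist": 0,"fingers": 1},{"dx": 0,"dy": 0,"dz": 70,"twist": 0,"fingers": 1}]}}

```text
clock: 5.55
eef_pos: [0.4082, -0.0003, 0.2299]
tool_rot: [0.768, 0.641, -0.001, -0.001]
ft_force: [-3.0, 0.3, 10.7]
grip_width: 0.0448
grasp_force: 60.9
```

Call:
{"name": "carry_out", "arguments": {"plan": [{"dx": 0,"dy": 0,"dz": 1,"twist": 0,"fingers": 1},{"dx": 0,"dy": 0,"dz": 2,"twist": 0,"fingers": 1},{"dx": 0,"dy": 0,"dz": 2,"twist": 0,"fingers": 1},{"dx": 0,"dy": 0,"dz": 2,"twist": 0,"fingers": 1},{"dx": 0,"dy": 0,"dz": 2,"twist": 0,"fingers": 1}]}}

```text
clock: 5.97
eef_pos: [0.4085, -0.0002, 0.2298]
tool_rot: [0.768, 0.641, 0.0, -0.001]
ft_force: [-3.7, 0.5, 10.7]
grip_width: 0.0445
grasp_force: 60.6
```

Call:
{"name": "carry_out", "arguments": {"plan": [{"dx": -10,"dy": 0,"dz": 0.5,"twist": 0,"fingers": 1},{"dx": -24,"dy": 0,"dz": 1.5,"twist": 0,"fingers": 1},{"dx": -38,"dy": 0,"dz": 3,"twist": 0,"fingers": 1},{"dx": -51,"dy": 0,"dz": 5.5,"twist": 0,"fingers": 1},{"dx": -64,"dy": 0,"dz": 9,"twist": 0,"fingers": 1}]}}

```text
clock: 6.38
eef_pos: [0.4012, -0.0644, 0.2232]
tool_rot: [0.768, 0.641, 0.003, 0.004]
ft_force: [-0.5, -2.2, 16.7]
grip_width: 0.0445
grasp_force: 58.7
```

```bash
python3 d.py .37 -.237 .01 -10; python3 - <<'E'
from workcell import camera
import cv2,numpy as np
a=camera('wrist')['image'];b=camera('scene')['image']
o=np.zeros((384,800,3),np.uint8);o[:,:512]=a[:,:,::-1]
o[:,520:800]=cv2.resize(b[165:357,180:320,::-1],(280,384),interpolation=cv2.INTER_CUBIC)
cv2.imwrite('pics/w5.png',cv2.convertScaleAbs(o,alpha=1.7))
E
```

```text
t 6.38 tcp [ 0.4012 -0.0644  0.2232] yang -10.3 F [-0.5 -2.2 16.7] w 0.0445 g 58.7 j [-0.16  0.05 -0.24  1.27  0.    1.59]
tool d mm [-175.5   -2.1  213.1] twist -0.3
```

View pics/w5.png

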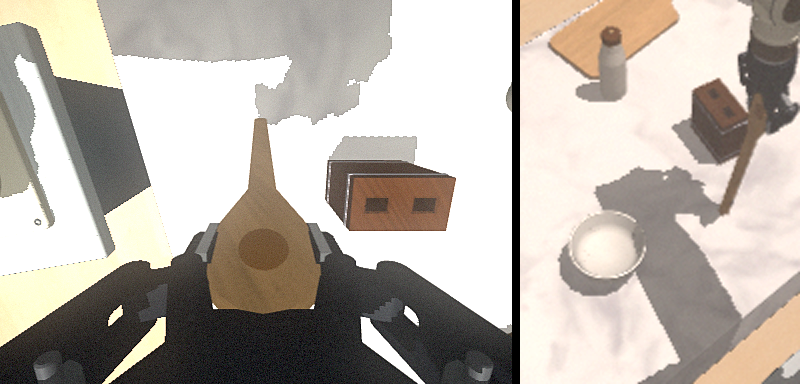

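The spoon is tilting as planned: handle end stays on the worktop toward +y (wrist col 260, row 120; scene crop (723,212)), hollow turning up. Continue the arc.

Call:
{"name": "carry_out", "arguments": {"plan": [{"dx": -16,"dy": 0,"dz": 5,"twist": 0,"fingers": 1},{"dx": -32,"dy": 0,"dz": 11,"twist": 0,"fingers": 1},{"dx": -48,"dy": 0,"dz": 18,"twist": 0,"fingers": 1},{"dx": -63,"dy": 0,"dz": 27,"twist": 0,"fingers": 1},{"dx": -78,"dy": 0,"dz": 36,"twist": 0,"fingers": 1}]}}

```text
clock: 6.9
eef_pos: [0.3886, -0.1454, 0.1886]
tool_rot: [0.768, 0.64, 0.001, 0.008]
ft_force: [-1.2, -9.2, 19.0]
grip_width: 0.0445
grasp_force: 57.9
```

Call:
{"name": "carry_out", "arguments": {"plan": [{"dx": -14,"dy": 0,"dz": 10,"twist": 0,"fingers": 1},{"dx": -27,"dy": 0,"dz": 22,"twist": 0,"fingers": 1},{"dx": -39,"dy": 0,"dz": 34,"twist": 0,"fingers": 1},{"dx": -50,"dy": 0,"dz": 46,"twist": 0,"fingers": 1},{"dx": -60,"dy": 0,"dz": 60,"twist": 0,"fingers": 1}]}}

```text
clock: 7.32
eef_pos: [0.3753, -0.2016, 0.1248]
tool_rot: [0.768, 0.64, 0.001, 0.003]
ft_force: [1.0, -2.7, 3.1]
grip_width: 0.0443
grasp_force: 60.3
```

```bash
python3 d.py .37 -.237 .02 -10
```

```text
t 7.32 tcp [ 0.3753 -0.2016  0.1248] yang -10.4 F [ 1.  -2.7  3.1] w 0.0443 g 60.3 j [-0.49  0.17 -0.37  1.02 -0.    1.26]
tool d mm [-35.6   0.5 104.9] twist -0.4
```

Call:
{"name": "carry_out", "arguments": {"plan": [{"dx": -12,"dy": 0,"dz": 16,"twist": 0,"fingers": 1},{"dx": -20,"dy": 0,"dz": 34,"twist": 0,"fingers": 1},{"dx": -27,"dy": 0,"dz": 52,"twist": 0,"fingers": 1},{"dx": -33,"dy": 0,"dz": 70,"twist": 0,"fingers": 1},{"dx": -37,"dy": 0,"dz": 88,"twist": 0,"fingers": 1}]}}

```text
clock: 7.73
eef_pos: [0.3678, -0.2371, 0.0354]
tool_rot: [0.768, 0.64, 0.001, 0.001]
ft_force: [0.6, -1.5, 1.3]
grip_width: 0.0444
grasp_force: 60.5
```

```bash
python3 d.py .37 -.237 .02 -10; python3 - <<'E'
from workcell import camera
import cv2,numpy as np
a=camera('wrist')['image'];b=camera('scene')['image']
o=np.zeros((384,800,3),np.uint8);o[:,:512]=a[:,:,::-1]
o[:,520:800]=cv2.resize(b[165:357,210:350,::-1],(280,384),interpolation=cv2.INTER_CUBIC)
cv2.imwrite('pics/w6.png',cv2.convertScaleAbs(o,alpha=1.7))
E
```

```text
t 7.73 tcp [ 0.3678 -0.2371  0.0354] yang -10.3 F [ 0.6 -1.5  1.3] w 0.0444 g 60.5 j [-0.57  0.31 -0.47  0.79  0.    1.18]
tool d mm [ 0.5  2.1 15.4] twist -0.3
```

View pics/w6.png

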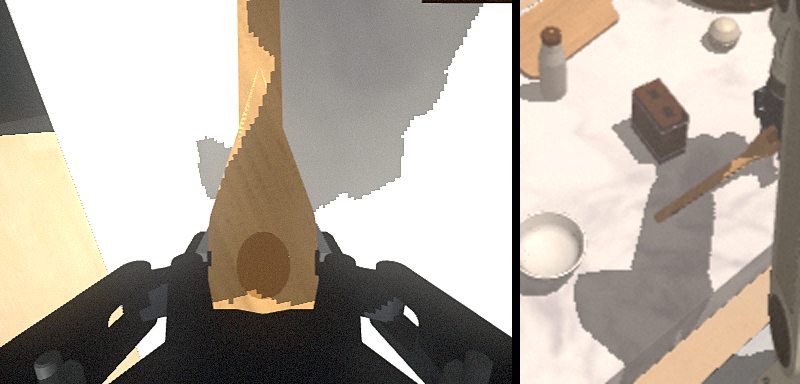

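The spoon is nearly level, hollow up (hollow at wrist (263,265)), handle end at scene crop (660,218) on the worktop. Lower a little more, then lift.

Call:
{"name": "carry_out", "arguments": {"plan": [{"dx": -1,"dy": 0,"dz": 8,"twist": 0,"fingers": 1},{"dx": -2,"dy": 0,"dz": 15,"twist": 0,"fingers": 1},{"dx": -3,"dy": 0,"dz": 21,"twist": 0,"fingers": 1},{"dx": -3,"dy": 0,"dz": 25,"twist": 0,"fingers": 1},{"dx": -3,"dy": 0,"dz": 25,"twist": 0,"fingers": 1}]}}

```text
clock: 8.25
eef_pos: [0.3661, -0.2384, 0.0098]
tool_rot: [0.768, 0.641, -0.0, -0.0]
ft_force: [-0.7, -0.9, 0.3]
grip_width: 0.0439
grasp_force: 60.4
```

Call:
{"name": "carry_out", "arguments": {"plan": [{"dx": 0,"dy": 0,"dz": -10,"twist": 0,"fingers": 1},{"dx": 0,"dy": 0,"dz": -30,"twist": 0,"fingers": 1},{"dx": 0,"dy": 0,"dz": -60,"twist": 0,"fingers": 1},{"dx": 0,"dy": 0,"dz": -90,"twist": 0,"fingers": 1},{"dx": 0,"dy": 0,"dz": -120,"twist": 0,"fingers": 1}]}}

```text
clock: 8.67
eef_pos: [0.3657, -0.2381, 0.1314]
tool_rot: [0.767, 0.641, -0.0, -0.001]
ft_force: [1.3, 0.3, -0.9]
grip_width: 0.0442
grasp_force: 61.3
```

```bash
python3 d.py .465 .207 .18 -10
```

```text
t 8.67 tcp [ 0.3657 -0.2381  0.1314] yang -10.3 F [ 1.3  0.3 -0.9] w 0.0442 g 61.3 j [-0.58  0.19 -0.33  1.05 -0.    1.17]
tool d mm [455.7  18.4 -48.5] twist -0.3
```

Call:
{"name": "carry_out", "arguments": {"plan": [{"dx": 10,"dy": 0,"dz": -15,"twist": 0,"fingers": 1},{"dx": 30,"dy": 1,"dz": -30,"twist": 0,"fingers": 1},{"dx": 55,"dy": 2,"dz": -45,"twist": 0,"fingers": 1},{"dx": 85,"dy": 3,"dz": -50,"twist": 0,"fingers": 1},{"dx": 115,"dy": 4,"dz": -50,"twist": 0,"fingers": 1}]}}

```text
clock: 9.08
eef_pos: [0.3918, -0.1256, 0.1822]
tool_rot: [0.768, 0.64, 0.001, 0.002]
ft_force: [0.2, 0.4, 0.2]
grip_width: 0.0444
grasp_force: 61.3
```

Call:
{"name": "carry_out", "arguments": {"plan": [{"dx": 30,"dy": 2,"dz": 0,"twist": 0,"fingers": 1},{"dx": 60,"dy": 4,"dz": 0,"twist": 0,"fingers": 1},{"dx": 90,"dy": 6,"dz": 0,"twist": 0,"fingers": 1},{"dx": 120,"dy": 7,"dz": 0,"twist": 0,"fingers": 1},{"dx": 150,"dy": 8,"dz": 0,"twist": 0,"fingers": 1}]}}

```text
clock: 9.5
eef_pos: [0.4252, 0.0215, 0.1804]
tool_rot: [0.767, 0.641, -0.0, 0.0]
ft_force: [0.6, -0.2, -1.4]
grip_width: 0.0442
grasp_force: 61.3
```

Call:
{"name": "carry_out", "arguments": {"plan": [{"dx": 35,"dy": 1,"dz": 0,"twist": 0,"fingers": 1},{"dx": 70,"dy": 2,"dz": 0,"twist": 0,"fingers": 1},{"dx": 105,"dy": 4,"dz": 0,"twist": 0,"fingers": 1},{"dx": 135,"dy": 5,"dz": 0,"twist": 0,"fingers": 1},{"dx": 155,"dy": 6,"dz": 0,"twist": 0,"fingers": 1}]}}

```text
clock: 9.92
eef_pos: [0.459, 0.1743, 0.1803]
tool_rot: [0.767, 0.642, 0.0, -0.0]
ft_force: [0.2, -0.5, -0.1]
grip_width: 0.0441
grasp_force: 61.3
```

```bash
python3 d.py .465 .207 .105 -10; python3 - <<'E'
from workcell import camera
import cv2,numpy as np
a=camera('top')['image'];b=camera('scene')['image']
f=lambda im:cv2.resize(im[:,:,::-1],(395,600),interpolation=cv2.INTER_CUBIC)
o=np.zeros((600,800,3),np.uint8);o[:,:395]=f(a[150:300,90:189]);o[:,405:]=f(b[180:351,150:263])
cv2.imwrite('pics/w7.png',cv2.convertScaleAbs(o,alpha=1.7))
E
```

```text
t 9.92 tcp [0.459  0.1743 0.1803] yang -10.1 F [ 0.2 -0.5 -0.1] w 0.0441 g 61.3 j [ 0.36  0.25 -0.12  1.2   0.    2.11]
tool d mm [33.3  0.1 75.3] twist -0.1
```

View pics/w7.png

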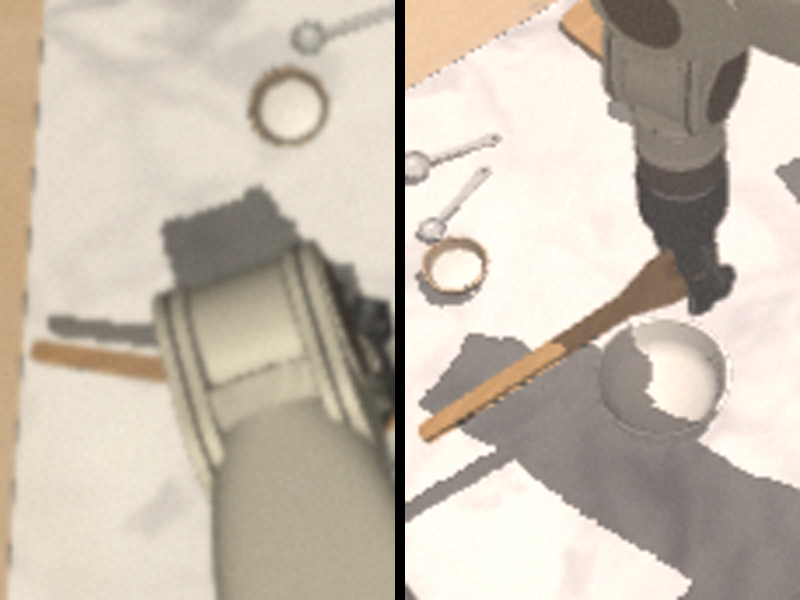

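The spoon is held level, hollow up; handle end at top crop (33,350) and scene crop (427,434), bowl undisturbed. Move the last bit over the bowl and check the tilt by triangulation.

```bash
python3 - <<'E'
from h import *
print(tri((90+33/3.99,150+350/4),(150+(427-405)*.286,180+434*.285)))
print('bowl now',onz('scene',(150+(665-405)*.286,180+378*.285),.062))
E
```

```text
(array([0.49686773, 0.42656952, 0.16308041]), np.float64(0.0030507903983771757))
bowl now [0.45592849 0.20655    0.062     ]
```

Call:
{"name": "carry_out", "arguments": {"plan": [{"dx": 12,"dy": 0,"dz": 0,"twist": 0,"fingers": 1},{"dx": 28,"dy": 0,"dz": 12,"twist": 0,"fingers": 1},{"dx": 34,"dy": 0,"dz": 30,"twist": 0,"fingers": 1},{"dx": 34,"dy": 0,"dz": 44,"twist": 0,"fingers": 1},{"dx": 34,"dy": 0,"dz": 52,"twist": 0,"fingers": 1}]}}

```text
clock: 10.43
eef_pos: [0.4639, 0.2043, 0.1266]
tool_rot: [0.768, 0.641, -0.001, -0.0]
ft_force: [-0.5, 0.0, -1.3]
grip_width: 0.0445
grasp_force: 61.3
```

Call:
{"name": "carry_out", "arguments": {"plan": [{"dx": 0,"dy": 0,"dz": 0,"twist": 0,"fingers": 1},{"dx": 0,"dy": 0,"dz": 0,"twist": 0,"fingers": 1},{"dx": 0,"dy": 0,"dz": 0,"twist": 0,"fingers": 1},{"dx": 0,"dy": 0,"dz": 0,"twist": 0,"fingers": 1},{"dx": 0,"dy": 0,"dz": 0,"twist": 0,"fingers": 1}]}}

```text
clock: 10.85
eef_pos: [0.4658, 0.2049, 0.1293]
tool_rot: [0.768, 0.641, 0.001, 0.0]
ft_force: [-0.9, 0.2, -0.3]
grip_width: 0.0444
grasp_force: 61.3
```

Handle end measured at z 0.163 with the head at about 0.20, so the tilt is about 9°. Check that it isn't creeping before handing in.

```bash
python3 - <<'E'
from workcell import camera,bot
import numpy as np,cv2,h
print(bot.get_obs()['clock'])
u=h.proj('scene',[.503,.457,.110]);x,y=map(int,u);print(u)
g=[camera('scene')['image'] for _ in range(16)]
A,B=[cv2.cvtColor(i,cv2.COLOR_RGB2GRAY).astype(np.float32)[y-25:y+25,x-25:x+25] for i in(g[0],g[-1])]
print(cv2.phaseCorrelate(A,B),np.abs(A-B).max())
hsv=cv2.cvtColor(g[-1],cv2.COLOR_RGB2HSV)[y-25:y+25,x-25:x+25]
r,c=np.nonzero((hsv[...,1]>100));k=np.argsort(c)[:5];print(np.c_[c[k]+x-25,r[k]+y-25].tolist(),len(c));print(bot.get_obs()['clock'])
E
```

```text
10.85
[148.58768063 316.74587748]
((-0.04063606127925112, 0.246089169235578), 1.0170359782218934) 54.0
[[123, 328], [124, 323], [124, 328], [125, 331], [125, 327]] 185
11.65
```

```bash
python3 - <<'E'
from workcell import camera,bot
import numpy as np,cv2,h
def tip(n,p):
    im=camera(n)['image'];x,y=map(int,h.proj(n,p));w=45
    s=cv2.GaussianBlur(cv2.cvtColor(im,cv2.COLOR_RGB2HSV)[y-w:y+w,x-w:x+w],(0,0),1)
    n_,l,st,ce=cv2.connectedComponentsWithStats((s[...,1]>90).astype(np.uint8))
    return [(st[i,0]+x-w,st[i,1]+y-w,*st[i,2:],*np.round(ce[i]+[x-w,y-w],2)) for i in range(1,n_) if st[i,4]>40]
p=[.503,.450,.110]
for k in range(3):
    print(bot.get_obs()['clock'],tip('scene',p),tip('top',p))
    [camera('top') for _ in range(8)]
E
```

```text
11.65 [(np.int32(148), np.int32(286), np.int32(47), np.int32(32), np.int32(258), np.float64(170.83), np.float64(301.58)), (np.int32(119), np.int32(316), np.int32(34), np.int32(44), np.int32(397), np.float64(135.02), np.float64(342.77))] [(np.int32(51), np.int32(220), np.int32(13), np.int32(27), np.int32(186), np.float64(55.15), np.float64(233.32)), (np.int32(92), np.int32(234), np.int32(30), np.int32(9), np.int32(135), np.float64(106.01), np.float64(238.34))]
12.15 [(np.int32(148), np.int32(286), np.int32(47), np.int32(32), np.int32(256), np.float64(170.84), np.float64(301.53)), (np.int32(118), np.int32(314), np.int32(35), np.int32(46), np.int32(399), np.float64(135.01), np.float64(342.55))] [(np.int32(51), np.int32(221), np.int32(15), np.int32(23), np.int32(190), np.float64(55.77), np.float64(233.32)), (np.int32(92), np.int32(234), np.int32(30), np.int32(9), np.int32(133), np.float64(105.98), np.float64(238.34))]
12.65 [(np.int32(148), np.int32(286), np.int32(47), np.int32(32), np.int32(258), np.float64(171.06), np.float64(301.4)), (np.int32(117), np.int32(312), np.int32(36), np.int32(48), np.int32(394), np.float64(134.78), np.float64(342.27))] [(np.int32(51), np.int32(219), np.int32(16), np.int32(26), np.int32(219), np.float64(55.98), np.float64(232.97)), (np.int32(92), np.int32(234), np.int32(30), np.int32(9), np.int32(134), np.float64(105.94), np.float64(238.31))]
```

```bash
python3 -c "
from workcell import job_done
print(job_done())"
```

```text
the job is handed in; nothing more can be done
None
```

I handed the job in with the spoon held steady, hollow up, its head about 15 cm up over the middle of the white bowl and the spoon tilted about 9° (limit 15°). The bowl looked unmoved when I re-measured it; I did not re-measure the holder or the other things. `job_done` returned no verdict.

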